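# Dip the stock canister of a marbling studio and show the gauge rod

### The arm

A 7-joint arm with a two-finger parallel gripper is mounted at the origin on the work surface. World frame = base frame: x ahead of the robot, y to its left, z up, the work surface at z = 0. Lengths are in mm, angles in rad, forces in N, time in s.
With the tool pointing down it reaches from about 350 to 775 mm from the base axis. Payload 3.1 kg.
Tool frame: the origin (TCP) lies at the very end of the fingers, on their centre line; the grasp point (between the pads) lies 19 mm behind it (ctrl.grip_point_offset is the distance from the TCP to the grasp point, in mm); z points along the fingers, y is the direction in which the jaws open and shut (so a half turn about z gives the same grasp; the last joint's range is limited). The gripper opens to 85 mm and grips with 20 to 120 N. Pads are 22 mm wide; open, the fingers measure 114 mm over their backs; the gripper's body (76 mm by 85 mm) begins 54 mm behind the grasp point. The pads swing forward as they close: fully open they stand 13 mm farther back than shut.
Start: joints at [-1.174, 0.311, 0.014, 1.512, -0.004, 1.319, -0.027], TCP at [233.646, 497.923, 231.304] pointing down, gripper open.
Joint ranges: [-2.7, 2.7], [-0.3, 1.91], [-1.27, 1.3], [0.12, 2.57], [-1.44, 4.58], [0.2, 2.03], [-3.05, 3.05]. Speed limits (rad/s): [2.79, 2.79, 3.14, 3.14, 3.14, 3.14, 3.14].

### API

Orientations are given as a 3x3 rotation matrix whose columns are the frame's x, y, z axes.
In Python, from station import ctrl gives the robot as it stands.
- The arm moves only by the tool carry_out, never from a script. Its arguments are lists of equal length, an entry for each row: "offset": the shift along the tool's x, y, z in cm, a list of three; "angular": the turn, a rotation vector about the tool's x, y, z in degrees, a list of three. In form: {"offset": [[x, y, z], ...], "angular": [[ax, ay, az], ...]}. A call has 1 to 10 rows; each row is the pose to reach, as a shift and turn from the pose commanded when the call began, along the tool's axes at that moment; what a row does not reach only later rows make up. A row lasts 1/8 s, in which the tool goes at most 62.5 mm and 10.7 degrees, less where a joint would pass 70% of its speed; a pose out of reach is approached as far as the arm can. A call with a gripper value outside its range is refused whole. "jaw" is the opening in per cent of the stroke, from 0 (shut) to 100 (fully open), set as the call begins (left out, the last holds). The fingers move at their own pace and stop on an object; the grip force is fixed at half the most. Time passes only in rows, so rows that repeat a pose let the fingers close. It gives the time, the measured TCP pose, the force and the opening at its end, in the units of the state.
- ctrl.sense(): the state, without advancing time (a new reading comes with each control period).
- ctrl.grab_frame(name): name is "scene" or "top" or "wrist"; returns a dict with "frame" (384x512x3 uint8, red, green, blue), "depth" (384x512 float32, mm along the optical axis (not along the pixel's ray), 0 where there is no reading), "intrinsics" (3x3 intrinsics, pixels), "k1" (the pictures are not rectified: a ray, as slopes to the right and down, at radius r is drawn at 1 + k1 r^2 times it, then the intrinsics apply), "cam_to_world" (4x4, takes a point from camera to world coordinates). Camera axes: x right, y up, looking along -z (the intrinsics and any distortion apply to the point x, -y, -z); pixel columns grow to the right and rows downward; lengths in mm; the calibration is good to about 2 mm. A picture is of the moment at which its call begins.
- ctrl.close_job(): hands the job in, once; it reports no verdict.
Trained networks look in a picture, given as the dict that the camera call returned (one of the last four; its "shot" number tells which), for a name from the list of things; names that differ only in an ending like _2 or _b are one class to them, and where a whole thing is asked for, a point or a joint stands for the part that bears it (a point fixed in the world has none). Each returns a list of dicts, best first, with "confidence" (0 to 1); they miss things now and then, are a little off and sometimes report something else, mostly with a low value. They report only what shows in the picture. A call takes as long as a camera call. They do not tell look-alikes from the thing itself.
- ctrl.search_frame(thing, picture): "rect" ([left, top, width, height] in pixels, round what is visible of it).
- ctrl.silhouettes(thing, picture): "region" (384x512 bool, what is visible of it) and "rect" ([left, top, width, height] in pixels, round what is visible of it).
- ctrl.place_of(thing, picture): "centre" ([column, row] in pixels: a listed point, or the origin of a listed thing).
The state is a dict: "time": time; "q": joint angles; "joint_vel": joint speeds; "joint_torque": joint torques, N m; "tcp_pos": TCP position; "orientation": TCP orientation; "force": force on the tool from outside, world axes, zero at the start; "ft_torque": the same for the moment, N m; "finger_gap": opening from 0.0 (shut) to 1.0 (fully open).
Only numpy, scipy, OpenCV 4.12 (cv2) and the standard library are available. Lean on these libraries where they do the work, as an engineer would, in place of code of your own. Each camera call takes 0.05 s, during which the arm holds its last target. There are 200 camera calls.

### The job

Check how much marbling size is left in the blue stock canister: take the gauge rod from its wooden rest, push it down the canister's sloping guide tube until its collar stops on the tube's mouth, without forcing it, then draw it right out again. Finish while still holding the rod: hold it still and level for reading, its tip over the middle of the white dish and about a hand's breadth (100 mm) above it, with nothing but the gripper carrying it. Never let the rod touch the table, and leave the bottles, jars, mug and brush where they stand.

Things in the scene. Friction and masses are not known exactly. Their poses are not given: they have to be found in the camera images.
- gauge_rod: gauge rod, loose, about 130 g: steel shaft 8 mm across, 140 mm long, black ring graduations; brass stop collar 32 mm across, 6 mm thick; orange handle 96 mm long, 18 mm wide (y), 22 mm high (z). Origin: on the axis in the collar's face towards the tip. x axis along the rod from tip to handle: tip at x = -140 mm, collar 0 to 6, handle 6 to 102. At the start level in the rest, axis 60 mm above the table, z up
- rod_tip (a point): tip end of the gauge rod's steel shaft, on its axis, 140 mm from the collar's stop face; slightly tapered; axes as the rod's
- rod_grip (a point): point on the gauge rod's axis in the free middle of the orange handle, 50 mm from the collar's stop face; here the handle is 18 mm wide between upright flat sides; axes as the rod's. The rod balances about 65 mm from here towards the tip
- guide_tube: steel guide tube in the canister's neck, fixed. Origin: centre of its mouth, 121 mm above the table. z axis points out of the mouth along the tube, 45 degrees up; the rod goes in along -z. Bore 12 mm, flaring to 23 mm over the last 12 mm; rim 29 mm across, where the collar stops. 30 mm stand clear of the canister, with a black nut 44 mm across 12 to 30 mm below the mouth. Below, the rod meets nothing
- canister: blue closed canister, fixed: 170 mm long (x), 116 mm wide (y), 125 mm tall, its top +x edge bevelled 50 mm for the guide tube; carrying handle on top up to 154 mm high. Origin on the table straight below the tube's mouth; the body reaches from x = -166 to +4 mm. Its x axis is the horizontal direction in which the mouth faces
- rod_rest: notched wooden rest, fixed: base board 64 mm wide (y), 10 mm thick, x = -45 to +195 mm; notched uprights 44 mm wide, 8 mm thick, at x = -20 mm (68 mm tall, under the shaft) and +179 mm (64 mm tall, under the handle's end). Origin on the table. The rod lies along its x axis, handle to +x, collar near x = +85 mm; only the base board is below the handle's middle
- dish: white enamel dish with a dark blue rim, fixed: 150 mm (x) by 110 mm (y), 18 mm tall, floor 4 mm thick. Origin: centre of its underside, on the table
- table: the table; its top is at height 0
- dropper_blue: small blue dropper bottle with a white cap, 30 mm across, 73 mm tall. Loose; origin at the centre of its underside
- dropper_green: small green dropper bottle with a white cap, 30 mm across, 73 mm tall. Loose; origin at the centre of its underside
- dropper_red: small red dropper bottle with a white cap, 30 mm across, 73 mm tall. Loose; origin at the centre of its underside
- jar_blue: dark blue paint jar with a white lid, 60 mm across, 62 mm tall. Loose; origin at the centre of its underside
- jar_ochre: amber glass paint jar with a dark lid, 60 mm across, 62 mm tall. Loose; origin at the centre of its underside
- mug: dark blue mug, 80 mm across, 85 mm tall. Loose; origin at the centre of its underside
- brush: flat paint brush lying on the table, 200 mm long, 42 mm wide. Loose; origin at the middle of its underside
Not all that is in view belongs to the job. What is shaped like the jar_ochre but turquoise is not meant.

How it is judged:
By the outcome, as a careful person would: the job done as asked, in the order asked, and still so for the second after the job is handed in, while the arm keeps its last pose, push and grip.
It also fails if it takes over 54 s, if anything falls off the work surface, if the arm or the gripper's body presses on something with over 40 N, if the wrist force passes 120 N, or if a joint passes its speed limit or range.

## Working session

There is one attempt and no reset: what is moved stays moved. The work goes in short steps, Python scripts to look and compute and a tool call to move; the robot and the scene stay as the last step left them, time stands still between calls to the robot, and variables do not carry over. Pictures are saved under pics/ and viewed, about 8 in all and at most 12, crops included, and the job is handed in when it is done.

Besides the shell and the picture viewer there is one more tool, called after ">>>" as a command line: name --argument value ..., lists and objects as JSON in quotes. carry_out: Moves the arm, as the interface text tells. Its arguments: {"type":"object","properties":{"offset":{"type":"array"},"angular":{"type":"array"},"jaw":{"type":"number"}},"required":["offset","angular"]}

```bash
ls; mkdir -p pics
cat > h.py <<'E'
import numpy as np, cv2
from station import ctrl
def ray(p,u,v):
    K=p["intrinsics"];d=cv2.undistortPoints(np.array([[[u,v]]],float),K,np.array([p["k1"],0,0,0,0.]))[0,0]
    return np.array([d[0],-d[1],-1.])
def at_depth(p,u,v,d):
    T=p["cam_to_world"];return T[:3,:3]@(ray(p,u,v)*d)+T[:3,3]
def at_z(p,u,v,z):
    T=p["cam_to_world"];r=T[:3,:3]@ray(p,u,v);o=T[:3,3];return o+r*(z-o[2])/r[2]
def proj(p,X):
    T=p["cam_to_world"];c=T[:3,:3].T@(np.array(X,float)-T[:3,3]);s=np.array([c[0],-c[1]])/-c[2]
    s=s*(1+p["k1"]*(s@s));K=p["intrinsics"];return K[:2,:2]@s+K[:2,2]
def cloud(p,mask=None):
    d=p["depth"];m=d>0
    if mask is not None:m=m&mask
    v,u=np.nonzero(m);q=cv2.undistortPoints(np.stack([u,v],1).astype(float)[:,None],p["intrinsics"],np.array([p["k1"],0,0,0,0.]))[:,0]
    z=d[v,u];c=np.stack([q[:,0]*z,-q[:,1]*z,-z],1);T=p["cam_to_world"];return c@T[:3,:3].T+T[:3,3]
def save(p,n):cv2.imwrite("pics/"+n,p["frame"][:,:,::-1])
E
cat > a.py <<'E'
from h import *
np.set_printoptions(precision=1,suppress=True)
s=ctrl.sense();print(s["tcp_pos"],s["orientation"],s["time"])
P=[]
for n in ["scene","top"]:
    p=ctrl.grab_frame(n);P.append(p["frame"]);print(n,p["cam_to_world"],p["k1"])
    for t in ["gauge_rod","rod_tip","rod_grip","guide_tube","canister","rod_rest","dish","mug","brush","jar_blue","jar_ochre","dropper_blue","dropper_green","dropper_red"]:
        for r in ctrl.place_of(t,p)[:2]:
            z={"gauge_rod":60,"rod_tip":60,"rod_grip":60,"guide_tube":121}.get(t,0)
            print(t,round(r["confidence"],2),np.array(r["centre"]),at_z(p,*r["centre"],z))
    save(p,n+"0.png")
E
python3 a.py; python3 -c "
import cv2,numpy as np
cv2.imwrite('pics/b.png',cv2.resize(np.vstack([cv2.imread('pics/scene0.png'),cv2.imread('pics/top0.png')]),None,fx=.78,fy=.78))"
```

```text
pics
[233.3 497.3 230.2] [[-0.9  0.4 -0. ]
 [ 0.4  0.9 -0. ]
 [-0.  -0.  -1. ]] 0.0
scene [[  -0.7   -0.6    0.4 1059.4]
 [   0.7   -0.6    0.4  494.1]
 [  -0.     0.6    0.8 1112.5]
 [   0.     0.     0.     1. ]] 0.05661082041542831
gauge_rod 0.6 [214.8 149.4] [ 562.5 -250.3   60. ]
gauge_rod 0.2 [286.2 189.9] [507.5  14.9  60. ]
rod_tip 0.86 [254.6 132.1] [ 420.6 -218.    60. ]
rod_tip 0.62 [335.4 207.6] [447.8 155.6  60. ]
rod_grip 0.55 [196.7 153.7] [ 615.3 -275.6   60. ]
guide_tube 0.65 [287.5 163.6] [470.7 -20.8 121. ]
canister 0.79 [284.1 189.6] [480.  -17.8   0. ]
rod_rest 0.82 [236.9 148.6] [ 477.7 -244.8    0. ]
dish 0.56 [344.  248.9] [500.5 245.7   0. ]
mug 0.85 [403.5 282.9] [461.  421.8   0. ]
brush 0.56 [187.6 109.1] [ 485.4 -503.5    0. ]
brush 0.48 [337.9 206. ] [403.  137.7   0. ]
jar_blue 0.82 [200.9 124. ] [ 495.9 -414.6    0. ]
jar_ochre 0.9 [200.6 213. ] [ 725.4 -129.3    0. ]
jar_ochre 0.85 [234.5 219.5] [665.5 -42.    0. ]
dropper_blue 0.54 [269.1 265. ] [692.  135.8   0. ]
dropper_green 0.66 [336.7 206.4] [406.8 136.1   0. ]
dropper_red 0.57 [271.9 157.2] [ 
[... 479 characters left out ...]
1. ]
guide_tube 0.6 [253.4 230.7] [477.2 -15.3 121. ]
canister 0.6 [254.7 228.4] [485.1 -19.1   0. ]
canister 0.29 [320.9 196.4] [ 608.5 -272.9    0. ]
rod_rest 0.96 [314.4 227.6] [ 488.9 -247.1    0. ]
dish 0.89 [187.2 224.2] [500.3 239.3   0. ]
mug 0.81 [138.6 235.4] [456.9 424.6   0. ]
brush 0.6 [381.7 224.3] [ 502.2 -504.4    0. ]
jar_blue 0.66 [361.5 228. ] [ 487.9 -427.     0. ]
jar_ochre 0.74 [260.7 184.5] [653.7 -41.6   0. ]
jar_ochre 0.69 [309.4 155.2] [ 768.1 -229.7    0. ]
dropper_blue 0.45 [213.3 173.4] [696.2 141.4   0. ]
dropper_green 0.36 [215.2 251.5] [396.9 131.    0. ]
dropper_red 0.6 [319.2 194.2] [ 616.9 -266.4    0. ]
dropper_red 0.51 [282.4 244.5] [ 424.3 -124.8    0. ]
```

View pics/b.png

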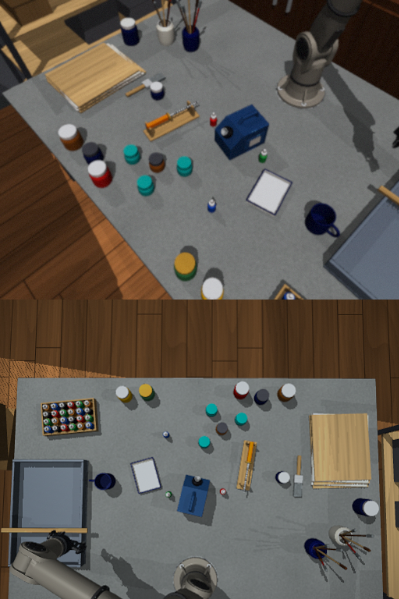

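```bash
cat > b.py <<'E'
from h import *
np.set_printoptions(precision=1,suppress=True)
C={}
ims=[]
for n in ["scene","top"]:
    p=ctrl.grab_frame(n)
    for t in ["gauge_rod","guide_tube","canister","rod_rest","dish"]:
        for r in ctrl.silhouettes(t,p)[:2]:
            c=cloud(p,r["region"]);print(n,t,round(r["confidence"],2),r["rect"],len(c),np.median(c,0),np.percentile(c,98,axis=0))
            if t in("dish","canister","rod_rest"):
                rr=cv2.minAreaRect(c[:,:2].astype(np.float32));print("   rect",np.array(rr[0]),np.array(rr[1]),rr[2])
    np.save(n+"cl.npy",cloud(p))
    f=p["frame"][100:260,140:400] if n=="scene" else p["frame"][130:280,170:340]
    ims.append(cv2.resize(f,(760,int(760*f.shape[0]/f.shape[1])),interpolation=cv2.INTER_CUBIC)[:,:,::-1])
v=np.vstack(ims);cv2.imwrite("pics/c.png",cv2.resize(v,None,fx=.52,fy=.52))
E
python3 b.py; python3 -c "
import cv2;print(cv2.imread('pics/c.png').shape)"
```

```text
scene gauge_rod 0.57 [183.7, 128.4, 65.8, 36.6] 278 [ 600.8 -253.    68.8] [ 654.5 -232.8   75.7]
scene guide_tube 0.63 [284.6, 163.0, 17.7, 14.2] 211 [474.7  -3.2 116. ] [491.3  14.9 128.2]
scene canister 0.86 [274.8, 133.1, 70.9, 69.2] 3225 [427.   26.8 112.6] [496.6  79.4 151.4]
   rect [361.6 -24.3] [206.3 253.7] 78.48295593261719
scene canister 0.57 [5.3, 0.5, 506.7, 383.5] 101519 [519.2  70.8   0.5] [970.9 526.    5.8]
   rect [ 175.4 -539.3] [2435.1 1653.2] 86.54579162597656
scene rod_rest 0.94 [185.0, 133.1, 68.4, 45.7] 1054 [ 548.  -241.8   11.5] [ 662.  -206.3   60.2]
   rect [ 548.4 -246.3] [ 64.8 238.5] 81.11894226074219
scene dish 0.79 [314.7, 216.8, 57.9, 58.7] 2126 [497.3 241.5   4.8] [578.6 306.5  22.7]
   rect [492.6 239.8] [171.9 118.2] 15.397047996520996
top gauge_rod 0.65 [309.5, 182.6, 19.2, 64.7] 254 [ 567.7 -255.2   66.9] [ 649.7 -232.7   77.9]
top guide_tube 0.52 [246.9, 228.2, 13.0, 12.4] 136 [469.  -13.7 117.1] [490.2   8.7 128.8]
top canister 0.82 [230.0, 226.2, 40.3, 55.9] 1665 [402.8   3.1 123.3] [486.7  69.8 152. ]
   rect [399.1   6.2] [131.7 189.5] 78.27001953125
(591, 395, 3)
```

View pics/c.png

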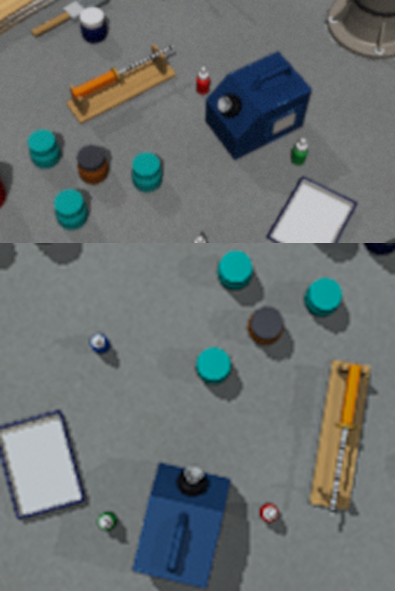

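```bash
cat >> h.py <<'E'
from scipy.spatial.transform import Rotation as Ro
def Rt(yaw,pitch=0):
    """tool axes holding the rod: rod x at yaw, raised by pitch (deg); tool x=-rod x, tool z=-rod z"""
    a=Ro.from_euler("ZY",[yaw,-pitch],degrees=True).as_matrix();return np.stack([-a[:,0],a[:,1],-a[:,2]],1)
def plan(pos,R,grip=True):
    """pos = desired grasp point (or TCP)"""
    s=ctrl.sense();p=np.array(s["tcp_pos"]);Q=np.array(s["orientation"])
    t=np.array(pos,float)+(R[:,2]*ctrl.grip_point_offset if grip else 0)
    o=Q.T@(t-p)/10;w=Ro.from_matrix(Q.T@R).as_rotvec(degrees=True)
    print("t",round(s["time"],2),"offset",o.round(2),"ang",w.round(1),"rows>=",np.ceil(max(np.linalg.norm(o)/6.25,np.linalg.norm(w)/10.7)))
E
python3 - <<'E'
from h import *
np.set_printoptions(precision=2,suppress=True)
p=ctrl.grab_frame("wrist");s=ctrl.sense()
Q=s["orientation"];T=p["cam_to_world"];print(s["time"],ctrl.grip_point_offset);print(np.array(Q).T@(T[:3,3]-s["tcp_pos"]),np.array(Q).T@T[:3,:3],p["intrinsics"])
plan([545,-247,300],Rt(-9))
E
```

```text
2.15 18.700000000000003
[  83.28    0.12 -143.31] [[ 0.    0.95  0.33]
 [ 1.   -0.    0.  ]
 [ 0.    0.33 -0.95]] [[278.44   0.   255.94]
 [  0.   278.44 193.4 ]
 [  0.     0.     1.  ]]
t 2.15 offset [-59.83 -54.21  -5.  ] ang [ -0.    0.  -16.1] rows>= 13.0
```

>>> carry_out --offset '[[-30,-27,-5],[-30,-27,-5],[-30,-27,-5],[-30,-27,-5],[-59.8,-54.2,-5],[-59.8,-54.2,-5],[-59.8,-54.2,-5],[-59.8,-54.2,-5],[-59.8,-54.2,-5],[-59.8,-54.2,-5]]' --angular '[[0,0,-8],[0,0,-8],[0,0,-8],[0,0,-8],[0,0,-16],[0,0,-16],[0,0,-16],[0,0,-16],[0,0,-16],[0,0,-16]]' --jaw 100

```text
time: 3.4
tcp_pos: [474.4, -77.4, 275.4]
orientation: [[-0.987, 0.158, 0.002], [0.158, 0.987, 0.001], [-0.001, 0.001, -1.0]]
force: [-0.7, 1.0, -0.3]
finger_gap: 1.0
```

Run:
```python
from h import *
np.set_printoptions(precision=2,suppress=True)
s=ctrl.sense();print(s["q"],s["tcp_pos"],s["joint_vel"]);p=ctrl.grab_frame("wrist");save(p,"w1.png")
plan([545,-247,300],Rt(-9))
for t,z in [("rod_tip",60),("rod_grip",60),("gauge_rod",60),("guide_tube",121),("canister",0)]:
    for r in ctrl.place_of(t,p)[:1]: print(t,r["confidence"],r["centre"],at_z(p,*r["centre"],z))
```

```text
[-0.38  0.15  0.59  1.63 -0.09  1.38  1.63] [474.35 -77.38 275.44] [ 0.75  0.6   0.51 -0.59 -0.37  0.12  1.3 ]
t 3.45 offset [ -9.52 -14.4   -0.34] ang [-0.5  0.4 -0.9] rows>= 3.0
rod_tip 0.88 [133.7, 138.7] [ 415.94 -227.23   60.  ]
rod_grip 0.74 [152.6, 263.9] [ 600.29 -254.95   60.  ]
guide_tube 0.81 [313.8, 175.6] [482.79 -13.98 121.  ]
canister 0.64 [300.1, 156.8] [486.87 -11.46   0.  ]
```

>>> carry_out --offset '[[-9.5,-14.4,-0.3],[-9.5,-14.4,-0.3],[-9.5,-14.4,-0.3],[-9.5,-14.4,-0.3],[-9.5,-14.4,-0.3],[-9.5,-14.4,-0.3]]' --angular '[[0,0,0],[0,0,0],[0,0,0],[0,0,0],[0,0,0],[0,0,0]]'

```text
time: 4.45
tcp_pos: [545.1, -230.1, 278.1]
orientation: [[-0.988, 0.155, 0.001], [0.155, 0.988, 0.002], [-0.0, 0.002, -1.0]]
force: [0.1, 1.1, 0.4]
finger_gap: 1.0
```

Run:
```python
from h import *
np.set_printoptions(precision=2,suppress=True)
s=ctrl.sense();print(s["q"],s["tcp_pos"]);p=ctrl.grab_frame("wrist");save(p,"w2.png")
for t,z in [("rod_tip",60),("rod_grip",60),("gauge_rod",60),("rod_rest",0),("guide_tube",121)]:
    for r in ctrl.place_of(t,p)[:1]: print(t,r["confidence"],r["centre"],at_z(p,*r["centre"],z))
r=ctrl.silhouettes("gauge_rod",p)[0];c=cloud(p,r["region"]);print(r["rect"],len(c))
f=p["frame"].astype(int);O=(f[:,:,0]>150)&(f[:,:,0]-f[:,:,2]>90)&(f[:,:,1]<0.75*f[:,:,0])&r["region"]
h=cloud(p,O);h=h[(h[:,2]>55)&(h[:,2]<85)];print("handle",len(h),np.percentile(h,[2,50,98],axis=0));
k=cv2.minAreaRect(h[h[:,2]>66][:,:2].astype(np.float32));print(k)
l=cv2.fitLine(c[(c[:,2]>50)&(c[:,2]<85)][:,:2].astype(np.float32),cv2.DIST_HUBER,0,.01,.01).ravel();print(l,np.degrees(np.arctan2(l[1],l[0])))
q=np.median(h,0);plan([q[0],q[1],200],Rt(np.degrees(np.arctan(l[1]/l[0]))))
```

```text
[-0.06  0.43  0.66  1.32 -0.26  1.48  1.99] [ 545.07 -230.1   278.11]
rod_tip 0.58 [242.3, 58.2] [ 415.85 -226.17   60.  ]
rod_grip 0.82 [241.3, 210.1] [ 606.78 -260.43   60.  ]
gauge_rod 0.65 [244.8, 175.6] [ 558.21 -247.22   60.  ]
rod_rest 0.96 [242.5, 108.5] [ 474.06 -238.62    0.  ]
guide_tube 0.55 [455.0, 86.6] [481.81 -13.28 121.  ]
[231.4, 58.7, 22.1, 188.6] 1725
handle 503 [[ 565.3  -271.86   68.05]
 [ 606.88 -260.84   71.39]
 [ 653.58 -245.51   73.06]]
((609.1411743164062, -259.43255615234375), (16.564069747924805, 95.35260772705078), 80.58332061767578)
[   0.99   -0.17  536.68 -247.1 ] -9.591979
t 4.8 offset [-6.59 -1.8   9.69] ang [0.  0.  0.5] rows>= 2.0
```

View pics/w2.png

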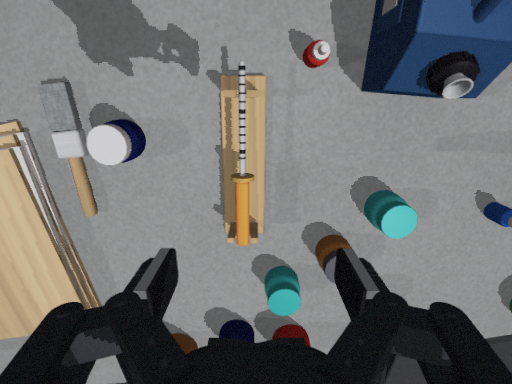

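Run:
```python
from h import *
np.set_printoptions(precision=2,suppress=True)
plan([605.5,-259.5,130],Rt(-9.5));plan([605.5,-259.5,60],Rt(-9.5))
```

```text
t 4.8 offset [-6.43 -1.69 16.69] ang [0.  0.  0.4] rows>= 3.0
t 4.8 offset [-6.43 -1.7  23.69] ang [0.  0.  0.4] rows>= 4.0
```

>>> carry_out --offset '[[-6.4,-1.7,8],[-6.4,-1.7,12],[-6.4,-1.7,14.7],[-6.4,-1.7,14.7],[-6.4,-1.7,14.7],[-6.4,-1.7,14.7]]' --angular '[[0,0,0.4],[0,0,0.4],[0,0,0.4],[0,0,0.4],[0,0,0.4],[0,0,0.4]]'

```text
time: 5.55
tcp_pos: [606.4, -260.9, 134.2]
orientation: [[-0.986, 0.166, 0.005], [0.166, 0.986, -0.002], [-0.005, -0.001, -1.0]]
force: [0.2, 0.4, 0.4]
finger_gap: 0.998
```

```bash
cat > g.py <<'E'
from h import *
np.set_printoptions(precision=2,suppress=True)
s=ctrl.sense();print(s["q"],s["tcp_pos"],s["force"]);p=ctrl.grab_frame("wrist");save(p,"w3.png")
for t,z in [("rod_tip",60),("rod_grip",60)]:
    for r in ctrl.place_of(t,p)[:1]: print(t,r["confidence"],r["centre"],at_z(p,*r["centre"],z))
c=cloud(p);f=p["frame"].astype(int)
O=(f[:,:,0]>150)&(f[:,:,0]-f[:,:,2]>90)&(f[:,:,1]<0.75*f[:,:,0]);h=cloud(p,O);h=h[(h[:,2]>66)&(h[:,2]<85)]
print(len(h),cv2.minAreaRect(h[:,:2].astype(np.float32)))
plan([605.5,-259.5,60],Rt(-9.5))
E
python3 g.py
```

```text
[ 0.02  0.65  0.61  1.34 -0.38  1.26  2.05] [ 606.42 -260.93  134.18] [0.18 0.38 0.39]
rod_grip 0.6 [261.2, 202.6] [ 607.03 -256.88   60.  ]
1498 ((609.74951171875, -258.875732421875), (16.995786666870117, 94.17620849609375), 80.41242980957031)
t 5.7 offset [0.08 0.08 9.16] ang [-0.   0.2 -0. ] rows>= 2.0
```

>>> carry_out --offset '[[0.1,0.2,3],[0.1,0.2,6],[0.1,0.2,8],[0.1,0.2,9.2],[0.1,0.2,9.2],[0.1,0.2,9.2]]' --angular '[[0,0,0],[0,0,0],[0,0,0],[0,0,0],[0,0,0],[0,0,0]]'

```text
time: 6.45
tcp_pos: [605.3, -258.4, 40.1]
orientation: [[-0.986, 0.166, 0.002], [0.166, 0.986, -0.001], [-0.002, -0.001, -1.0]]
force: [-0.2, -0.2, -0.2]
finger_gap: 0.995
```

Run:
```python
from h import *
np.set_printoptions(precision=2,suppress=True)
print(ctrl.sense()["force"],ctrl.sense()["q"]);plan([605.5,-258.7,60],Rt(-9.5))
```

```text
[-0.18 -0.21 -0.2 ] [ 0.03  0.74  0.57  1.44 -0.43  1.08  2.09]
t 6.45 offset [-0.02 -0.02 -0.12] ang [-0.   0.1 -0. ] rows>= 1.0
```

>>> carry_out --offset '[[0,0,-0.1],[0,0,-0.1],[0,0,-0.1],[0,0,-0.1],[0,0,-0.1],[0,0,-0.1],[0,0,-0.1],[0,0,-0.1]]' --angular '[[0,0,0],[0,0,0],[0,0,0],[0,0,0],[0,0,0],[0,0,0],[0,0,0],[0,0,0]]' --jaw 0

```text
time: 7.45
tcp_pos: [604.7, -257.9, 40.2]
orientation: [[-0.986, 0.166, 0.001], [0.166, 0.986, -0.0], [-0.001, -0.0, -1.0]]
force: [0.3, 0.0, 2.3]
finger_gap: 0.199
```

>>> carry_out --offset '[[0,0,-1],[0,0,-2.5],[0,0,-5],[0,0,-8],[0,0,-12],[0,0,-16],[0,0,-20],[0,0,-20],[0,0,-20]]' --angular '[[0,0,0],[0,0,0],[0,0,0],[0,0,0],[0,0,0],[0,0,0],[0,0,0],[0,0,0],[0,0,0]]'

```text
time: 8.57
tcp_pos: [604.0, -257.7, 239.5]
orientation: [[-0.986, 0.166, -0.001], [0.166, 0.986, 0.001], [0.001, 0.0, -1.0]]
force: [0.2, 0.6, -2.0]
finger_gap: 0.2
```

Run:
```python
from h import *
np.set_printoptions(precision=2,suppress=True)
s=ctrl.sense();print(s["force"],s["q"],s["finger_gap"],s["tcp_pos"],s["ft_torque"]);p=ctrl.grab_frame("wrist");save(p,"w4.png")
Q=np.array(s["orientation"])
r=ctrl.silhouettes("gauge_rod",p)[0];print(r["confidence"],r["rect"])
c=(cloud(p,r["region"])-s["tcp_pos"])@Q
c=c[np.abs(c[:,2]+18.7)<30];c=c[np.abs(c[:,1])<20]
for a in range(20,210,10):
    m=(c[:,0]>a)&(c[:,0]<=a+10)
    if m.sum()>3: print(a+5,m.sum(),np.median(c[m],0),c[m,2].min())
for t in ["rod_tip","rod_grip","guide_tube"]:
    for r in ctrl.place_of(t,p)[:1]: print(t,r["confidence"],r["centre"])
# expected tip
print("expect tip",proj(p,Q@[190,0,-18.7]+s["tcp_pos"]),"collar",proj(p,Q@[50,0,-18.7]+s["tcp_pos"]))
```

```text
[ 0.16  0.55 -1.99] [ 0.02  0.59  0.64  1.18 -0.34  1.48  2.01] 0.20027096261547728 [ 603.96 -257.66  239.51] [ 0.03 -0.02  0.03]
0.91 [222.7, 1.7, 67.6, 342.4]
25 772 [ 25.32  -0.49 -31.12] -33.33197903042714
35 851 [ 35.28  -0.48 -31.06] -33.021525362415495
45 1787 [ 48.09  -0.46 -30.8 ] -37.8968344386776
55 400 [ 55.07  -0.5  -23.54] -25.44276589656516
65 408 [ 65.21  -0.49 -23.61] -25.59698106941152
75 466 [ 75.01  -0.49 -23.64] -26.41774514815771
85 488 [ 84.85  -0.48 -23.71] -26.14358967719637
95 521 [ 94.98  -0.08 -23.69] -25.95871742911397
105 573 [105.16  -0.09 -23.58] -25.90424331127923
115 507 [114.18  -0.09 -23.39] -26.60327541174416
rod_grip 0.78 [254.6, 270.7]
expect tip [ 256.38 -239.72] collar [256.15 173.88]
```

View pics/w4.png

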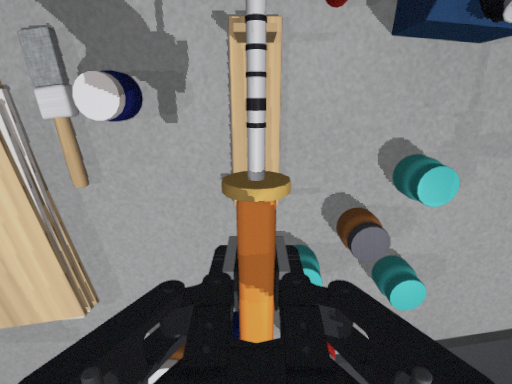

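Run:
```python
from h import *
np.set_printoptions(precision=2,suppress=True)
plan([485,-100,210],Rt(-11.7),grip=False)
```

```text
t 8.82 offset [14.32 13.55  2.89] ang [ 0.  -0.2  2.2] rows>= 4.0
```

>>> carry_out --offset '[[2,2,0],[5,5,0],[8,8,0],[11,11,1],[13,12.5,2],[14.3,13.5,2.9],[14.3,13.5,2.9],[14.3,13.5,2.9]]' --angular '[[0,0,0.5],[0,0,1],[0,0,1.5],[0,0,2],[0,0,2.2],[0,0,2.2],[0,0,2.2],[0,0,2.2]]'

```text
time: 9.82
tcp_pos: [486.4, -101.9, 211.3]
orientation: [[-0.979, 0.204, 0.001], [0.204, 0.979, -0.001], [-0.001, -0.001, -1.0]]
force: [0.1, -0.1, -1.2]
finger_gap: 0.199
```

```bash
cat > m.py <<'E'
from h import *
np.set_printoptions(precision=2,suppress=True)
s=ctrl.sense();print(s["time"],s["q"],s["tcp_pos"]);p=ctrl.grab_frame("wrist");save(p,"w5.png")
for t,z in [("guide_tube",121),("canister",0)]:
    for r in ctrl.place_of(t,p)[:1]: print(t,r["confidence"],r["centre"],at_z(p,*r["centre"],z))
r=ctrl.silhouettes("canister",p)[0];c=cloud(p,r["region"]);print(r["confidence"],r["rect"])
np.save("can.npy",c)
r=ctrl.silhouettes("guide_tube",p)[0];g=cloud(p,r["region"]);np.save("gt.npy",g);print(r["confidence"],r["rect"],len(g),g.min(0),g.max(0))
Q=np.array(s["orientation"]);R=cloud(p,ctrl.silhouettes("gauge_rod",p)[0]["region"]);R=(R-s["tcp_pos"])@Q
k=R[(R[:,2]<-33.5)&(R[:,0]>35)&(R[:,0]<65)];print("collar x",np.percentile(k[:,0],[1,10,50,90,99]),len(k))
E
python3 m.py; python3 -c "
import cv2
a=cv2.imread('pics/w5.png');cv2.imwrite('pics/w5b.png',cv2.resize(a,None,fx=1.5,fy=1.5))"
```

```text
9.825 [-0.37  0.24  0.67  1.71 -0.16  1.25  1.69] [ 486.4  -101.9   211.28]
guide_tube 0.57 [359.3, 173.4] [483.73  -9.9  121.  ]
canister 0.85 [324.5, 148.4] [482.53 -12.08   0.  ]
0.81 [278.6, 0.0, 180.1, 180.2]
0.97 [323.6, 130.2, 65.7, 53.8] 2262 [448.04 -31.91  -1.45] [536.13  49.27 131.98]
collar x [42.67 43.51 46.01 48.38 48.8 ] 594
```

View pics/w5b.png

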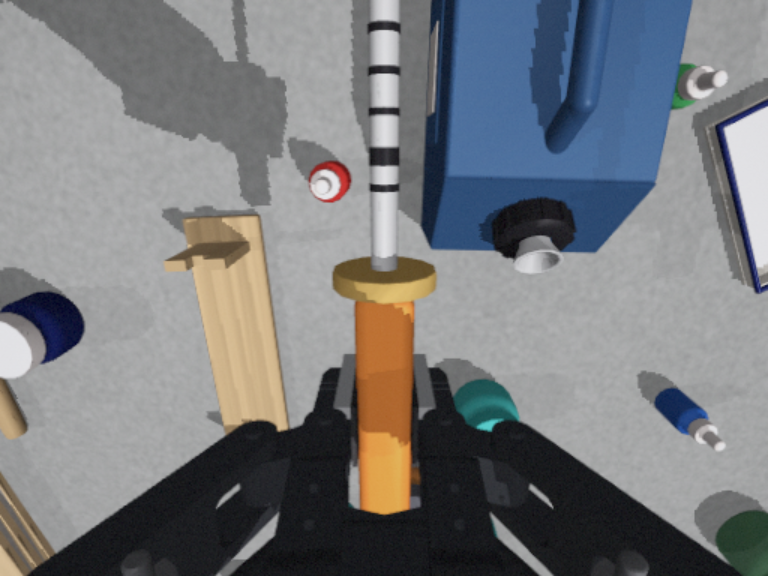

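Run:
```python
from h import *
from scipy.optimize import least_squares
np.set_printoptions(precision=3,suppress=True)
c=np.load("can.npy");g=np.load("gt.npy")
top=c[np.abs(c[:,2]-125)<3];print("top",len(top),np.median(top[:,2]))
a=np.radians(-11.7);u=np.array([np.cos(a),np.sin(a),0])
m0=np.array([483.7,-9.9,121.])
# bevel: plane fit of canister points z 80..118
b=c[(c[:,2]>78)&(c[:,2]<118)];d=b@((u+[0,0,1])/2**.5);md=np.median(d);b=b[np.abs(d-md)<4]
for _ in range(3):
    n=np.linalg.svd(b-b.mean(0))[2][2];n*=np.sign(n[2]);b=b[np.abs((b-b.mean(0))@n)<2]
print("bevel",len(b),n,"yaw",np.degrees(np.arctan2(n[1],n[0])),"elev",np.degrees(np.arcsin(n[2])))
# side -y edge of top for yaw
def frame(yaw):
    y=np.radians(yaw);h=np.array([np.cos(y),np.sin(y),0]);z=(h+[0,0,1])/2**.5;s=np.array([-np.sin(y),np.cos(y),0]);return s,np.cross(z,s),z
for yaw in(-11.7,np.degrees(np.arctan2(n[1],n[0]))):
    s,t,z=frame(yaw)
    def res(x):
        q=g-x;w=q@z;r=np.hypot(q@s,q@t)
        # distances to surfaces: rim tube wall, flare inside, nut wall, nut top
        D=[np.where((w>-12.5)&(w<1),np.abs(r-14.5),99),np.where((w>-13)&(w<1),np.abs(r-(11.5+w*5.5/12)),99),
           np.where((w<-11)&(w>-31),np.abs(r-22),99),np.where((r>13)&(r<23),np.abs(w+12),99),np.where((r<15.5)&(r>11),np.abs(w),99)]
        return np.minimum(np.min(D,0),6)
    best=None
    from scipy.optimize import minimize
    o=minimize(lambda x:np.mean(np.minimum(res(x),5)),m0,method="Nelder-Mead",options=dict(xatol=.05,fatol=1e-4));print(yaw,o.x,o.fun,(res(o.x)<2).mean())
```

```text
top 17212 125.49198786520405
bevel 2950 [ 0.689 -0.155  0.708] yaw -12.670134188965664 elev 45.11162654545675
-11.7 [483.726 -10.789 121.6  ] 0.9995035596106455 0.8903625110521662
-12.670134188965664 [483.738 -10.998 121.607] 0.9943348926623472 0.8850574712643678
```

```bash
cat >> h.py <<'E'
M=np.array([483.7,-10.8,121.5]);YAW=-12.2
def ins(d,M=M,yaw=YAW,pitch=45,gx=49,gz=20,gy=-.3):
    """TCP target with the rod tip d mm outside the mouth (negative inside)"""
    R=Rt(yaw,pitch);z=-R[:,0];return M+z*d-R@[gx+140,gy,-gz],R
E
python3 - <<'E'
from h import *
np.set_printoptions(precision=2,suppress=True)
t,R=ins(35);print(t);plan(t+[0,0,30],Rt(YAW),False);plan(t,R,False)
E
```

```text
[652.4  -46.97 265.75]
t 10.12 offset [-15.16   8.75  -8.47] ang [-0.   0.   0.4] rows>= 4.0
t 10.12 offset [-15.16   8.75  -5.47] ang [  0.1 -45.    0.4] rows>= 5.0
```

>>> carry_out --offset '[[-4,2,-4],[-8,5,-7],[-12,7.5,-9],[-15.2,8.8,-9],[-15.2,8.8,-9],[-15.2,8.8,-9],[-15.2,8.8,-9],[-15.2,8.8,-9],[-15.2,8.8,-9],[-15.2,8.8,-9]]' --angular '[[0,0,0.4],[0,0,0.4],[0,0,0.4],[0,-4,0.4],[0,-10,0.4],[0,-18,0.4],[0,-26,0.4],[0,-34,0.4],[0,-34,0.4],[0,-34,0.4]]'

```text
time: 11.38
tcp_pos: [654.3, -45.8, 303.1]
orientation: [[-0.809, 0.21, 0.549], [0.175, 0.978, -0.116], [-0.561, 0.002, -0.828]]
force: [1.0, -0.0, -0.4]
finger_gap: 0.205
```

Run:
```python
from h import *
np.set_printoptions(precision=2,suppress=True)
t,R=ins(35);plan(t,R,False);s=ctrl.sense();print(s["q"],s["force"],s["tcp_pos"])
```

```text
t 11.38 offset [ 2.23 -0.16  3.01] ang [  0.2 -10.9  -0. ] rows>= 2.0
[-0.68  0.12  0.72  1.76  0.05  0.71  1.35] [ 0.99 -0.02 -0.4 ] [654.28 -45.81 303.15]
```

>>> carry_out --offset '[[0,0,0],[1,-0.1,1],[2.2,-0.2,3],[2.2,-0.2,3],[2.2,-0.2,3],[2.2,-0.2,3]]' --angular '[[0,-5,0],[0.2,-10.9,0],[0.2,-10.9,0],[0.2,-10.9,0],[0.2,-10.9,0],[0.2,-10.9,0]]'

```text
time: 12.12
tcp_pos: [652.6, -47.8, 266.5]
orientation: [[-0.689, 0.213, 0.692], [0.15, 0.977, -0.151], [-0.709, 0.0, -0.706]]
force: [-0.1, 0.1, -1.2]
finger_gap: 0.204
```

```bash
cat > v.py <<'E'
from h import *
import sys
np.set_printoptions(precision=2,suppress=True)
d=float(sys.argv[1]);n=sys.argv[2]
t,R=ins(d);plan(t,R,False);s=ctrl.sense();print(s["q"],s["force"],s["tcp_pos"],s["finger_gap"]);Q=np.array(s["orientation"])
tip=Q@[189,-.3,-20]+s["tcp_pos"];dt=tip-M;F=ins(0)[1];print("tip-mouth along,side,up",-dt@F[:,0],dt@F[:,1],-dt@F[:,2])
ims=[]
for cam in ["scene","top"]:
    p=ctrl.grab_frame(cam);a=proj(p,tip);b=proj(p,M)
    for k in ["rod_tip","guide_tube"]:
        print(cam,k,[(round(r["confidence"],2),np.round(r["centre"],1)) for r in ctrl.place_of(k,p)[:2]],"expect",a if k=="rod_tip" else b)
    x,y=int(b[0]),int(b[1]);f=p["frame"][y-35:y+35,x-40:x+40];ims.append(cv2.resize(f,(400,350),interpolation=cv2.INTER_CUBIC)[:,:,::-1])
cv2.imwrite("pics/"+n,np.hstack(ims))
E
python3 v.py 35 i1.png
```

```text
t 12.12 offset [0.08 0.08 0.02] ang [-0.1  0.1 -0.1] rows>= 1.0
[-0.77  0.06  0.76  2.02  0.42  0.33  0.97] [-0.11  0.08 -1.17] [652.63 -47.82 266.46] 0.20377875796994366
tip-mouth along,side,up 35.74922086247334 -0.5290305555156404 -0.18081674815437854
scene rod_tip [(0.87, array([281.4, 166.5]))] expect [279.58 166.  ]
scene guide_tube [(0.69, array([288.7, 166.2])), (0.4, array([402.2, 284.6]))] expect [286.78 167.9 ]
top rod_tip [] expect [253.77 221.75]
top guide_tube [] expect [252.14 228.85]
```

View pics/i1.png

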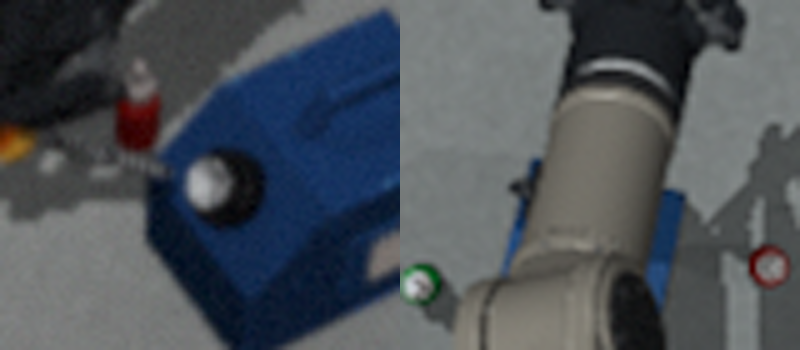

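>>> carry_out --offset '[[1,0.05,0],[2,0.05,0],[3,0.05,0],[3.6,0.05,0],[4.2,0.05,0],[4.8,0.05,0],[4.8,0.05,0],[4.8,0.05,0]]' --angular '[[0,0,0],[0,0,0],[0,0,0],[0,0,0],[0,0,0],[0,0,0],[0,0,0],[0,0,0]]'

```text
time: 13.42
tcp_pos: [617.9, -39.6, 230.3]
orientation: [[-0.692, 0.212, 0.69], [0.15, 0.977, -0.15], [-0.706, -0.0, -0.708]]
force: [-1.0, 0.1, -1.4]
finger_gap: 0.196
```

```bash
cat > st.py <<'E'
from h import *
np.set_printoptions(precision=2,suppress=True)
s=ctrl.sense();Q=np.array(s["orientation"])
tip=Q@[189,-.3,-20]+s["tcp_pos"];dt=tip-M;F=ins(0)[1];print("t",s["time"],"tip-mouth along,side,up",-dt@F[:,0],dt@F[:,1],-dt@F[:,2])
print("q",np.array(s["q"]),"F tool",Q.T@s["force"],"T",np.array(s["ft_torque"]),s["finger_gap"]);plan(*ins(-dt@-F[:,0]*0+(-dt@F[:,0])),False)
E
python3 st.py
```

```text
t 13.425 tip-mouth along,side,up -15.005201545371545 -0.03307263276825592 0.10060473828025039
q [-0.85  0.03  0.79  2.15  0.71  0.28  0.67] F tool [ 1.63 -0.11  0.28] T [0.26 0.88 0.03] 0.19641706415052237
t 13.43 offset [-0.    0.01 -0.01] ang [-0.  -0.1 -0. ] rows>= 1.0
```

>>> carry_out --offset '[[0.5,0,0],[1,0,0],[1.5,0,0],[2,0,0],[2.5,0,0],[3,0,0],[3.5,0,0],[4,0,0],[4,0,0],[4,0,0]]' --angular '[[0,-0.1,0],[0,-0.1,0],[0,-0.1,0],[0,-0.1,0],[0,-0.1,0],[0,-0.1,0],[0,-0.1,0],[0,-0.1,0],[0,-0.1,0],[0,-0.1,0]]'

```text
time: 14.68
tcp_pos: [590.4, -33.7, 202.2]
orientation: [[-0.69, 0.212, 0.692], [0.15, 0.977, -0.15], [-0.708, -0.0, -0.706]]
force: [0.4, -0.2, -0.8]
finger_gap: 0.203
```

```bash
python3 st.py
```

```text
t 14.675 tip-mouth along,side,up -54.817795961490496 -0.006638855151014723 -0.25079086153354946
q [-0.89  0.01  0.8   2.25  1.03  0.25  0.32] F tool [ 0.31 -0.1   0.86] T [0.16 0.87 0.03] 0.20295299171098274
t 14.68 offset [ 0.    0.01 -0.01] ang [-0.   0.1 -0. ] rows>= 1.0
```

>>> carry_out --offset '[[0.5,0,0],[1,0,0],[1.5,0,0],[2,0,0],[2.5,0,0],[3,0,0],[3.5,0,0],[4,0,0],[4,0,0],[4,0,0]]' --angular '[[0,0,0],[0,0,0],[0,0,0],[0,0,0],[0,0,0],[0,0,0],[0,0,0],[0,0,0],[0,0,0],[0,0,0]]'

```text
time: 15.92
tcp_pos: [562.7, -27.7, 173.9]
orientation: [[-0.691, 0.212, 0.692], [0.15, 0.977, -0.15], [-0.708, -0.0, -0.707]]
force: [-0.1, 0.9, -1.7]
finger_gap: 0.205
```

```bash
python3 st.py
```

```text
t 15.925 tip-mouth along,side,up -94.85589744287573 0.008272924775513165 -0.2590565769824072
q [-0.9   0.    0.78  2.34  1.4   0.24 -0.07] F tool [1.4  0.89 0.98] T [0.19 0.88 0.02] 0.20495674797560934
t 15.93 offset [ 0.    0.01 -0.01] ang [-0.  0. -0.] rows>= 1.0
```

>>> carry_out --offset '[[0.5,0,0],[1,0,0],[1.5,0,0],[2,0,0],[2.5,0,0],[3,0,0],[3.5,0,0],[3.5,0,0],[3.5,0,0]]' --angular '[[0,0,0],[0,0,0],[0,0,0],[0,0,0],[0,0,0],[0,0,0],[0,0,0],[0,0,0],[0,0,0]]'

```text
time: 17.05
tcp_pos: [538.5, -22.4, 149.0]
orientation: [[-0.691, 0.212, 0.691], [0.15, 0.977, -0.15], [-0.708, -0.0, -0.707]]
force: [-0.2, 0.7, -2.0]
finger_gap: 0.199
```

```bash
python3 st.py
python3 - <<'E'
from h import *
p=ctrl.grab_frame("wrist");save(p,"w6.png");d=p["depth"];print("min depth",d[d>0].min())
E
```

```text
t 17.05 tip-mouth along,side,up -129.9222966403682 0.003023421688997223 -0.2623544648020268
q [-0.91  0.01  0.76  2.42  1.72  0.25 -0.42] F tool [1.6  0.62 1.19] T [ 0.17  0.86 -0.08] 0.19858747151259054
t 17.05 offset [ 0.    0.01 -0.01] ang [-0.  0. -0.] rows>= 1.0
min depth 50.088146
```

View pics/w6.png

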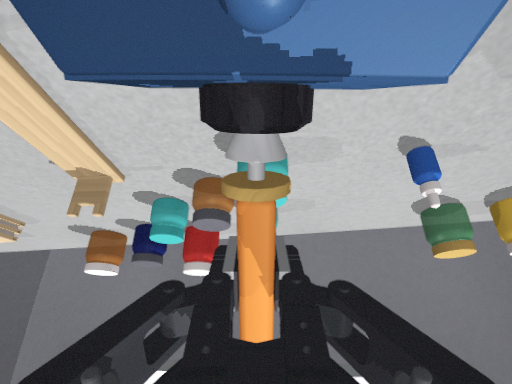

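>>> carry_out --offset '[[0.3,0,0],[0.6,0,0],[0.8,0,0],[0.9,0,0],[0.9,0,0],[0.9,0,0]]' --angular '[[0,0,0],[0,0,0],[0,0,0],[0,0,0],[0,0,0],[0,0,0]]'

```text
time: 17.85
tcp_pos: [531.9, -21.1, 142.3]
orientation: [[-0.691, 0.212, 0.691], [0.149, 0.977, -0.15], [-0.707, -0.001, -0.707]]
force: [-0.2, 0.4, -1.9]
finger_gap: 0.206
```

```bash
python3 st.py
```

```text
t 17.85 tip-mouth along,side,up -139.45107774245432 -0.14374095977487855 -0.14929871714119197
q [-0.91  0.02  0.75  2.44  1.8   0.26 -0.51] F tool [1.54 0.32 1.11] T [0.18 0.9  0.  ] 0.20567081558474717
t 17.85 offset [ 0.    0.02 -0.01] ang [-0.1  0.  -0. ] rows>= 1.0
```

No contact yet; millimetre steps now.

>>> carry_out --offset '[[0.1,0,0],[0.1,0,0],[0.2,0,0],[0.2,0,0]]' --angular '[[0,0,0],[0,0,0],[0,0,0],[0,0,0]]'

```text
time: 18.35
tcp_pos: [531.5, -21.1, 142.0]
orientation: [[-0.689, 0.213, 0.693], [0.15, 0.977, -0.151], [-0.709, -0.0, -0.705]]
force: [1.9, -1.0, 2.9]
finger_gap: 0.2
```

```bash
python3 st.py
```

```text
t 18.35 tip-mouth along,side,up -139.96927394480707 -0.09132086950629553 -0.5835123090796536
q [-0.91  0.02  0.75  2.44  1.82  0.26 -0.53] F tool [-3.5  -0.56 -0.64] T [ 0.01  0.05 -0.01] 0.20004244611169025
t 18.35 offset [ 0.    0.02 -0.01] ang [-0.1  0.1 -0. ] rows>= 1.0
```

>>> carry_out --offset '[[0.1,0,0],[0.1,0,0],[0.1,0,0],[0.1,0,0]]' --angular '[[0,0,0],[0,0,0],[0,0,0],[0,0,0]]'

```text
time: 18.85
tcp_pos: [531.5, -21.1, 142.0]
orientation: [[-0.688, 0.213, 0.694], [0.15, 0.977, -0.151], [-0.71, -0.0, -0.704]]
force: [2.7, -1.0, 4.6]
finger_gap: 0.198
```

```bash
python3 st.py;python3 - <<'E'
from h import *
p=ctrl.grab_frame("wrist");save(p,"w7.png");f=p["frame"][100:220,180:340];cv2.imwrite("pics/w7b.png",cv2.resize(f,None,fx=4,fy=4,interpolation=cv2.INTER_CUBIC)[:,:,::-1])
E
```

```text
t 18.85 tip-mouth along,side,up -140.00431921935987 -0.052984441893040864 -0.867657074743471
q [-0.91  0.02  0.75  2.45  1.83  0.26 -0.54] F tool [-5.28 -0.39 -1.19] T [-0.08 -0.32 -0.02] 0.19795863432560212
t 18.85 offset [ 0.01  0.03 -0.01] ang [-0.1  0.2 -0.1] rows>= 1.0
```

View pics/w7b.png

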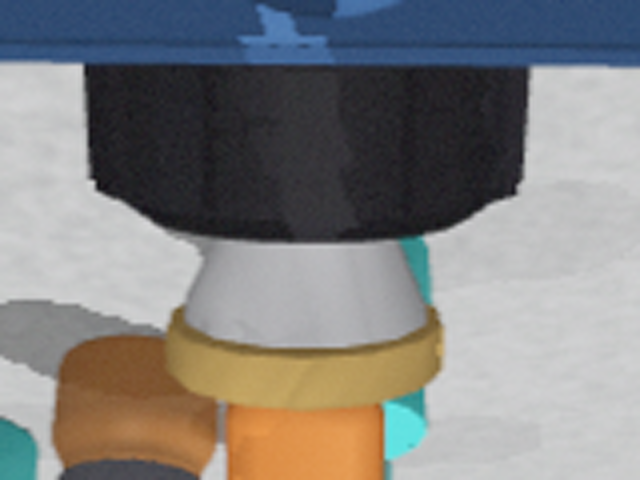

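>>> carry_out --offset '[[-0.3,0,0],[-1,0,0],[-2,0,0],[-3,0,0],[-4,0,0],[-5,0,0],[-6,0,0],[-7,0,0],[-8,0,0],[-8,0,0]]' --angular '[[0,0,0],[0,0,0],[0,0,0],[0,0,0],[0,0,0],[0,0,0],[0,0,0],[0,0,0],[0,0,0],[0,0,0]]'

```text
time: 20.15
tcp_pos: [584.2, -32.4, 195.6]
orientation: [[-0.692, 0.212, 0.69], [0.15, 0.977, -0.15], [-0.706, -0.0, -0.708]]
force: [0.2, 0.6, -1.3]
finger_gap: 0.206
```

```bash
python3 st.py
```

```text
t 20.15 tip-mouth along,side,up -63.885961888125145 -0.12253466189911565 0.020173520365730384
q [-0.9   0.01  0.79  2.27  1.1   0.24  0.26] F tool [0.88 0.62 0.97] T [ 0.16  0.86 -0.02] 0.20553566752567412
t 20.15 offset [-0.    0.02 -0.03] ang [-0.  -0.1 -0. ] rows>= 1.0
```

>>> carry_out --offset '[[-1,0,0],[-2,0,0],[-3,0,0],[-4,0,0],[-5,0,0],[-6,0,0],[-7.5,0,0],[-9,0,0],[-10.5,0,0],[-10.5,0,0]]' --angular '[[0,0,0],[0,0,0],[0,0,0],[0,0,0],[0,0,0],[0,0,0],[0,0,0],[0,0,0],[0,0,0],[0,0,0]]'

```text
time: 21.4
tcp_pos: [657.4, -48.4, 270.3]
orientation: [[-0.691, 0.213, 0.69], [0.15, 0.977, -0.151], [-0.707, -0.001, -0.708]]
force: [1.0, 0.5, -0.9]
finger_gap: 0.203
```

```bash
python3 st.py
python3 - <<'E'
from h import *
np.set_printoptions(precision=2,suppress=True)
for n in ["scene","top"]:
    p=ctrl.grab_frame(n)
    r=ctrl.silhouettes("dish",p)
    for z in r[:1]:
        c=cloud(p,z["region"]);c=c[c[:,2]<30];w=c[(c[:,2]<9)];print(n,cv2.minAreaRect(c[:,:2].astype(np.float32)),np.median(w,0),z["rect"])
    r=ctrl.place_of("dish",p)
    if r:print(r[0]["confidence"],at_z(p,*r[0]["centre"],0))
# tip over dish, rod x at yaw -40
D=np.array([498,240,0.]);Y=-40
R=Rt(Y);t=D+[0,0,115]-R@[189,-.3,-20];print(t);plan(t+[0,0,120],R,False)
E
```

```text
t 21.4 tip-mouth along,side,up 41.87860919771967 -0.290115226469446 -0.2992932743907649
q [-0.77  0.07  0.76  2.    0.38  0.35  1.02] F tool [0.02 0.74 1.23] T [ 0.19  0.89 -0.  ] 0.20295204872039282
t 21.4 offset [-0.    0.04 -0.04] ang [-0.1 -0.  -0. ] rows>= 1.0
scene ((499.19171142578125, 241.36856079101562), (156.94580078125, 116.45452117919922), 16.53378677368164) [497.86 242.88   3.81] [319.3, 214.3, 52.3, 60.1]
0.69 [499.28 249.46   0.  ]
top ((494.511962890625, 240.6538543701172), (157.79315185546875, 120.61882781982422), 14.28870964050293) [493.46 240.16   3.21] [170.4, 200.5, 35.4, 50.6]
0.65 [505.23 244.71   0.  ]
[642.98 118.74  95.  ]
t 21.7 offset [ 7.31 16.02  0.43] ang [10.8 44.  26.4] rows>= 5.0
```

>>> carry_out --offset '[[-2,0,-2],[-3,1,-4],[-2,3,-5],[0,6,-5],[2,9,-4],[4,12,-3],[6,14.5,-1],[7.3,16,0.4],[7.3,16,0.4],[7.3,16,0.4]]' --angular '[[1,4,2.4],[2.5,10,6],[4,16.5,10],[5.6,23,14],[7.3,30,18],[9,36.5,22],[10.4,42,25.3],[10.8,44,26.4],[10.8,44,26.4],[10.8,44,26.4]]'

```text
time: 22.95
tcp_pos: [644.1, 117.4, 217.3]
orientation: [[-0.765, 0.644, 0.004], [0.644, 0.765, -0.001], [-0.004, 0.002, -1.0]]
force: [0.5, 0.2, -1.1]
finger_gap: 0.202
```

```bash
cat > f.py <<'E'
from h import *
np.set_printoptions(precision=2,suppress=True)
s=ctrl.sense();Q=np.array(s["orientation"]);print(s["time"],s["q"],s["force"],s["finger_gap"],"tip",Q@[189,-.3,-20]+s["tcp_pos"],"rod dir",-Q[:,0])
D=np.array([497.5,241,0.]);R=Rt(-40)
for h in (180,112): plan(D+[0,0,h]-R@[189,-.3,-20],R,False)
E
python3 f.py
```

```text
22.95 [-0.58  0.59  0.64  1.23 -0.34  1.42  0.9 ] [ 0.49  0.24 -1.12] 0.20172203782642487 tip [499.16 238.81 236.61] rod dir [ 0.77 -0.64  0.  ]
t 22.95 offset [0.3  0.07 5.73] ang [ 0.1  0.2 -0.1] rows>= 1.0
t 22.95 offset [ 0.32  0.05 12.53] ang [ 0.1  0.2 -0.1] rows>= 3.0
```

>>> carry_out --offset '[[0.1,0,1.5],[0.3,0.1,4],[0.3,0.1,7],[0.3,0.1,10],[0.3,0.1,12],[0.3,0.1,12.9],[0.3,0.1,12.9],[0.3,0.1,12.9],[0.3,0.1,12.9]]' --angular '[[0,0.2,0],[0,0.2,0],[0,0.2,0],[0,0.2,0],[0,0.2,0],[0,0.2,0],[0,0.2,0],[0,0.2,0],[0,0.2,0]]'

```text
time: 24.08
tcp_pos: [643.3, 121.1, 88.6]
orientation: [[-0.766, 0.643, 0.002], [0.643, 0.766, 0.003], [0.001, 0.004, -1.0]]
force: [0.3, 0.4, -1.4]
finger_gap: 0.199
```

```bash
python3 f.py
python3 - <<'E'
from h import *
np.set_printoptions(precision=2,suppress=True)
p=ctrl.grab_frame("wrist");s=ctrl.sense();Q=np.array(s["orientation"])
r=ctrl.silhouettes("gauge_rod",p)[0];c=(cloud(p,r["region"])-s["tcp_pos"])@Q
c=c[(np.abs(c[:,2]+18.7)<30)&(np.abs(c[:,1])<20)]
for a,b in [(20,40),(55,70),(70,85),(85,100),(100,120)]:
    m=(c[:,0]>a)&(c[:,0]<=b);print(a,m.sum(),np.median(c[m],0))
k=c[(c[:,2]<-33.5)&(c[:,0]>35)&(c[:,0]<65)];print("collar x",np.percentile(k[:,0],[1,99]))
tip=Q@[189,-.3,-20]+s["tcp_pos"]
ims=[]
for n in ["scene","top"]:
    p=ctrl.grab_frame(n);f=p["frame"].copy();a=proj(p,tip)
    print(n,"tip expect",a,[(round(r["confidence"],2),r["centre"]) for r in ctrl.place_of("rod_tip",p)[:2]],[(round(r["confidence"],2),r["centre"]) for r in ctrl.place_of("dish",p)[:1]],proj(p,[497.5,241,0]))
    x,y=a.astype(int);ims.append(cv2.resize(f[y-50:y+50,x-60:x+60],(400,333),interpolation=cv2.INTER_CUBIC)[:,:,::-1])
cv2.imwrite("pics/end.png",np.hstack(ims))
E
```

```text
24.075 [-0.58  0.68  0.6   1.41 -0.4   1.17  0.95] [ 0.26  0.36 -1.44] 0.19909516244806216 tip [498.36 242.44 108.71] rod dir [ 0.77 -0.64 -0.  ]
t 24.07 offset [-0.02 -0.13 -7.14] ang [ 0.2 -0.  -0. ] rows>= 2.0
t 24.07 offset [-0.03 -0.16 -0.34] ang [ 0.2 -0.  -0. ] rows>= 1.0
20 1625 [ 30.47  -0.19 -31.35]
55 635 [ 62.84  -0.18 -23.78]
70 734 [ 77.7   -0.18 -23.88]
85 768 [ 92.44  -0.16 -23.78]
100 1074 [109.45  -0.15 -23.64]
collar x [42.67 48.69]
scene tip expect [350.15 228.96] [(0.79, [350.0, 231.9])] [] [343.44 247.17]
top tip expect [181.29 224.53] [(0.49, [360.7, 228.4])] [(0.89, [187.5, 226.1])] [186.74 224.93]
```

View pics/end.png

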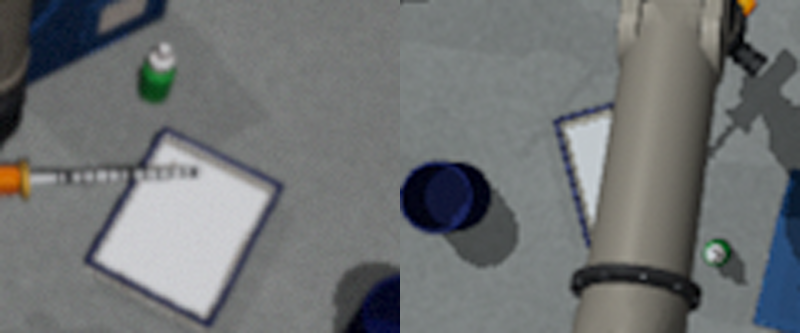

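>>> carry_out --offset '[[0,-0.1,0],[0,-0.1,0],[0,-0.1,0],[0,-0.1,0]]' --angular '[[0,0,0],[0,0,0],[0,0,0],[0,0,0]]'

```text
time: 24.98
tcp_pos: [641.8, 120.4, 87.4]
orientation: [[-0.766, 0.643, -0.0], [0.643, 0.766, 0.003], [0.002, 0.002, -1.0]]
force: [0.6, 0.4, -0.5]
finger_gap: 0.2
```

```bash
python3 f.py; python3 -c "
from station import ctrl;print(ctrl.close_job())"
```

```text
24.975 [-0.58  0.68  0.6   1.41 -0.4   1.17  0.95] [ 0.61  0.43 -0.47] 0.20023194722030416 tip [496.96 241.7  107.76] rod dir [ 0.77 -0.64 -0.  ]
t 24.98 offset [-0.08  0.01 -7.26] ang [ 0.1 -0.1 -0. ] rows>= 2.0
t 24.98 offset [-0.09 -0.01 -0.46] ang [ 0.1 -0.1 -0. ] rows>= 1.0
the job is handed in; nothing more can be done
None
```

I took the gauge rod from its rest and pushed it down the guide tube until the collar stopped on the mouth. Contact was about 7 N, with the tip 140 mm inside, and the close-up showed the collar seated on the rim. I then drew the rod right out. The job was handed in at about 25 s, with the gripper still holding the rod.

**Final pose:** by the arm's readings the rod is level to about 0.2°. The tip is at (497, 242, 108), about 2 mm from the dish centre I measured at (497.5, 241). That puts it about 104 mm above the dish's floor and 90 mm above its rim. The rod had not shifted in the grip.

**Checks that disagreed or were missing:**
- **Tip, scene camera:** the network put the tip 3 pixels from where the arm's readings place it, which is within its usual error.
- **Tip, top camera:** the arm blocked the view, and the network's tip report there was false, so this camera gave no second check on the tip.
- **Dish centre:** the networks' own estimates of the centre differed from mine by 4 to 9 mm. I used the depth outline instead.
- **Other objects:** I did not measure the bottles, jars, mug and brush again at the end. No contact force showed at any point except at the collar stop.

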